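# Key a trimming chuck onto a banding wheel

### The job

The round white trimming chuck on the banding wheel is still sitting up on the wheel's brass key. Push it round with a fingertip until the notch in its rim lies over the key, then press it down until it is fully home, flat on the wheel head, and take your hand away. Do not grip it, lift it or force it, and leave the cup, the pot and the trimming tool where they are.

Things in the scene. Friction and masses are not known exactly. Their poses are not given: they have to be found in the camera images.
- hub (a point): The wheel's vertical axis, at the height of the wheel head's top face, 70 mm above the table. The banding wheel is fixed and its dark steel head (240 mm diameter) is locked: it does not turn. A steel spigot of 24 mm diameter stands 34 mm above the head on this axis, through the middle of the chuck.
- key (a point): Top of the brass key fixed on the wheel head: a bar 20 mm wide, 10 mm high, running radially from 62 to 108 mm from the axis, so that its outer 18 mm shows beyond the chuck's rim. This point is on its top face, on its centre line, 84 mm from the axis. It does not move; the wheel stands at any yaw.
- notch (a point): Middle of the notch in the chuck's rim, in the plane of the plate's top face, 84 mm from the axis. The notch is 26 mm wide with parallel sides, open at the rim, cut in to 58 mm from the axis, right through. It must be within about 1.9 degrees of the key to go down over it, else the plate stops on top of the key (giving 2 to 3 mm if pressed with 20 N).
- post0 (a point): centre of the top face of one of the chuck's three equal black rubber posts (16 mm diameter, 30 mm tall above the plate, axis 60 mm from the chuck's axis), the one standing 60 degrees counter-clockwise (seen from above) from the notch. The posts are rigid parts of the chuck: pushing one sideways turns the chuck
- post1 (a point): centre of the top face of one of the chuck's three equal black rubber posts (16 mm diameter, 30 mm tall above the plate, axis 60 mm from the chuck's axis), the one standing opposite the notch. The posts are rigid parts of the chuck: pushing one sideways turns the chuck
- post2 (a point): centre of the top face of one of the chuck's three equal black rubber posts (16 mm diameter, 30 mm tall above the plate, axis 60 mm from the chuck's axis), the one standing 60 degrees clockwise (seen from above) from the notch. The posts are rigid parts of the chuck: pushing one sideways turns the chuck
- seat (a joint): Height of the chuck plate's underside above the wheel head, m: about 0.0105 to 0.0115 at the start (just over the key's top), 0 when fully home. The chuck fits snugly on the spigot, always level: it stays at any height, does not fall by itself or spring back, and moves down under about 5 to 8 N of push anywhere on its top.
- chuck: Trimming chuck: white plastic plate, 180 mm diameter, 12 mm thick; origin on the wheel's axis at its underside, x to the notch, z up. Post tops are 42 mm above the origin. Turns either way without stops (friction 0.12 N m, about 2 N at a post; stays where left). A collar (40 mm diameter) rises 6 mm above the plate round the spigot; between collar and posts the top is bare, for pressing.
- cup: White ceramic cup, 76 mm diameter, 85 mm tall, loose on the table beyond the wheel; origin at the centre of its underside. To be left alone.
- pot: Small terracotta pot, 80 mm diameter, 74 mm tall, loose on the table to the left of the wheel; origin at the centre of its underside. To be left alone.
- trimmer: Trimming tool, wooden handle 16 mm thick and 110 mm long with a steel blade, lying on the table to the right of the wheel, 162 mm long overall; origin under the middle of the handle, x to the blade. To be left alone.
Not all that is in view belongs to the job. Leave any orange or pink look-alike of the part that bears hub alone.

How it is judged:
By the outcome, as a careful person would: the job done as asked, in the order asked, and still so for the second after the job is handed in, with the robot touching nothing.
It also fails if it takes over 72 s, if anything falls off the work surface, if the arm or the gripper's body presses on something with over 40 N, if the wrist force passes 120 N, or if a joint passes its speed limit or range.

### The arm

A 6-joint arm with a two-finger parallel gripper is mounted at the origin on the work surface. World frame = base frame: x ahead of the robot, y to its left, z up, the work surface at z = 0. Lengths are in m, angles in degrees, forces in N, time in s.
With the tool pointing down it reaches from about 0.375 to 0.9 m from the base axis. Payload 3.1 kg.
Tool frame: the origin (TCP) lies midway between the tips of the shut fingers; the grasp point (between the pads) lies 19 mm behind it; z points along the fingers, y is the line along which they close (so a half turn about z gives the same grasp; the last joint's range is limited). The gripper opens to 87 mm and grips with 3 to 60 N. Pads are 19 mm wide; open, the fingers measure 117 mm over their backs; the gripper's body (75 mm by 190 mm) begins 51 mm behind the grasp point.
Start: joints at [58.184, 30.224, 82.088, -0, 67.689, -10.227], TCP at [0.23, 0.581, 0.223] pointing down, gripper open.
Joint ranges: [-176.69, 176.69], [-43.24, 126.21], [12.49, 139.97], [-82, 262], [0, 151.66], [-163.58, 163.58]. Speed limits (degrees/s): [159.86, 159.86, 180, 180, 180, 180].

### API

Orientations are given as a 3x3 rotation matrix whose columns are the frame's x, y, z axes.
In Python, from station import r gives the robot as it stands. The module is installed in compiled form; this text tells all that it offers.
- The arm moves only by the shell command python3 -m crank 'ROWS' [FORCE]. ROWS is JSON, a list that holds one entry, the list of rows, each a list of 7 numbers: the finger opening in m, from 0 to 0.087, then the shift along the tool's x, y, z in m, then the turn, a rotation vector about the tool's x, y, z in rad. A call has 1 to 5 rows; each row is the pose to reach, as a shift and turn from the pose commanded when the call began, along the tool's axes at that moment; what a row does not reach only later rows make up. A row lasts 1/12 s, in which the tool goes at most 41.7 mm and 7.16 degrees, less where a joint would pass 70% of its speed; a pose out of reach is approached as far as the arm can. A call with a gripper value outside its range is refused whole. The fingers move at their own pace and stop on an object; FORCE is the grip in N (left out, the last holds). Time passes only in rows, so rows that repeat a pose let the fingers close. It gives the time, the measured TCP pose, the force, the opening and the grip force at its end, in the units of the state.
- r.read_state(): the state, without advancing time (a new reading comes with each control period).
- r.camera(name): name is "side" or "top" or "wrist"; returns the picture (480x640x3 uint8, red, green, blue); there is no depth.
- r.calibration(name): a dict with "fx", "fy", "cx", "cy" (pixels), "pose" (4x4, takes a point from camera to world coordinates). Camera axes: x right, y up, looking along -z (the intrinsics and any distortion apply to the point x, -y, -z); pixel columns grow to the right and rows downward; lengths in m; the calibration is good to about 2 mm. The wrist camera is an equidistant fisheye: a pixel r from the principal point sees the ray r / f radians off the axis. A picture is of the moment at which its call begins: read the wrist's pose just before it. calibration takes no time and is no camera call; for the wrist camera it gives the pose at the moment of the call.
- r.sign_off(): hands the job in; it is judged then, once.
The state is a dict: "t": time; "joints": joint angles; "joint_velocities": joint speeds; "effort": joint torques, N m; "tool_pos": TCP position; "eef_rot": TCP orientation; "wrist_force": force on the tool from outside, world axes, zero at the start; "torque": the same for the moment, N m; "opening": finger opening in m; "grip_force": force on a finger pad.
Only numpy, scipy, OpenCV 4.12 (cv2) and the standard library are available. Lean on these libraries where they do the work, as an engineer would, in place of code of your own. Each camera call takes 0.05 s, during which the arm holds its last target. There are 200 camera calls.

## Working session

There is one attempt and no reset: what is moved stays moved. The work goes in short steps, Python scripts to look and compute and a shell command to move; the robot and the scene stay as the last step left them, time stands still between calls to the robot, and variables do not carry over. Pictures are saved under pics/ and viewed, at most 10 in all, crops included, and the job is handed in when it is done.

```bash
mkdir -p pics
python3 - <<'E'
from station import r
import cv2,numpy as np
s=r.read_state();print(s['t'],s['tool_pos'],s['eef_rot'],s['opening'])
ims=[]
for n in ("top","side"):
    im=r.camera(n)[:,:,::-1];cv2.imwrite(f'pics/{n}0.png',im);ims.append(im)
    c=r.calibration(n);print(n,c)
E
```

```text
0.0 [0.22952906 0.58054328 0.22156713] [[-9.29864084e-01  3.67901486e-01 -1.13223733e-03]
 [ 3.67903034e-01  9.29862349e-01 -1.83552932e-03]
 [ 3.77530902e-04 -2.12334634e-03 -9.99997674e-01]] 0.08720176731785104
top {'fx': 487.79368936841433, 'fy': 487.79368936841433, 'cx': 317.80234880491423, 'cy': 236.4693483278154, 'pose': array([[ 0.01555247,  0.99665803, -0.08019281,  0.44350854],
       [-0.99953804,  0.01759156,  0.02478388, -0.02279469],
       [ 0.02611177,  0.07977032,  0.99647121,  1.17101765],
       [ 0.        ,  0.        ,  0.        ,  1.        ]])}
side {'fx': 439.1203618666875, 'fy': 439.1203618666875, 'cx': 315.7847298880434, 'cy': 231.72049937655808, 'pose': array([[-0.86466815,  0.39714803, -0.30760759,  0.24123208],
       [-0.50226117, -0.67240019,  0.54370186,  0.50267112],
       [ 0.00909472,  0.62462103,  0.78087506,  0.87670801],
       [ 0.        ,  0.        ,  0.        ,  1.        ]])}
```

View pics/top0.png

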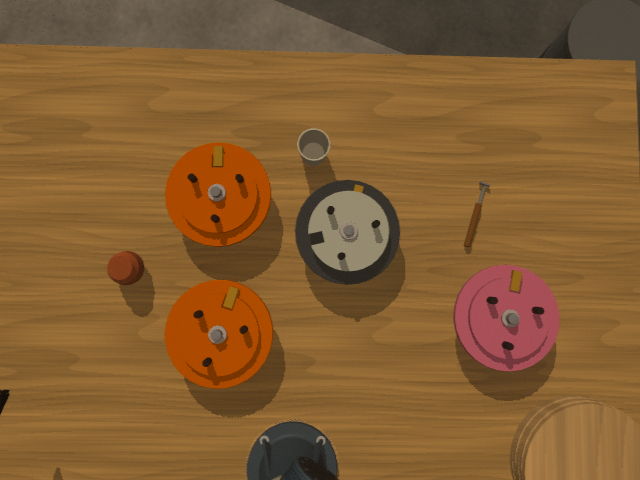

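View pics/side0.png

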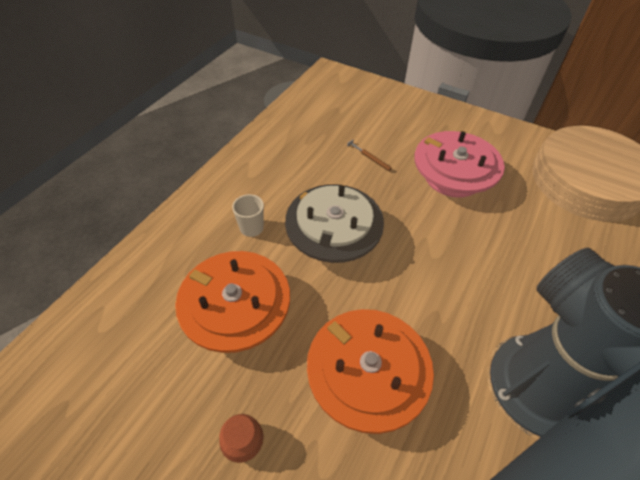

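The top view shows four wheels. The two orange ones at (218,194) and (218,334) and the pink one at (507,318) are look-alikes. The white chuck on the dark head at (349,232) fits the description. Its notch is at about (317,238), its key at about (359,188) and its posts at about (331,210), (376,224) and (341,256). In the side view it is at (335,215).

```bash
cat > h.py <<'E'
import numpy as np,cv2
from station import r
def ray(c,u,v):
    d=np.array([(u-c['cx'])/c['fx'],-(v-c['cy'])/c['fy'],-1.]);return c['pose'][:3,3],c['pose'][:3,:3]@d
def onz(c,p,z):
    o,d=ray(c,*p);return o+d*(z-o[2])/d[2]
def tri(c1,p1,c2,p2):
    o1,d1=ray(c1,*p1);o2,d2=ray(c2,*p2)
    s=np.linalg.lstsq(np.c_[d1,-d2],o2-o1,rcond=None)[0]
    a,b=o1+s[0]*d1,o2+s[1]*d2;return (a+b)/2,np.linalg.norm(a-b)
def plate(im,box):
    x0,y0,x1,y1=box;hsv=cv2.cvtColor(im,cv2.COLOR_BGR2HSV)
    m=np.zeros(im.shape[:2],np.uint8);m[y0:y1,x0:x1]=cv2.inRange(hsv,(0,0,110),(179,75,255))[y0:y1,x0:x1]
    k=max(cv2.findContours(m,cv2.RETR_EXTERNAL,cv2.CHAIN_APPROX_NONE)[0],key=cv2.contourArea)
    e=cv2.fitEllipse(cv2.convexHull(k));return m,k,e,hsv
E
python3 - <<'E'
from h import *
B={'top':(290,175,408,290),'side':(280,180,390,265)};C={n:r.calibration(n) for n in B};E={}
for n in B:
    im=cv2.imread(f'pics/{n}0.png');m,k,e,hsv=plate(im,B[n]);E[n]=e[0];print(n,e)
    x0,y0,x1,y1=B[n]
    full=np.zeros_like(m);cv2.ellipse(full,(e[0],(e[1][0]-2,e[1][1]-2),e[2]),255,-1)
    nc,_,st,ce=cv2.connectedComponentsWithStats(full&cv2.inRange(hsv,(0,0,0),(179,255,75)))
    print('dark',[(st[i,4],ce[i].round(1)) for i in range(1,nc) if st[i,4]>12])
    b=np.zeros_like(m);b[y0:y1,x0:x1]=cv2.inRange(hsv,(12,130,110),(35,255,255))[y0:y1,x0:x1]
    nc,_,st,ce=cv2.connectedComponentsWithStats(b);print('brass',[(st[i,:],ce[i].round(1)) for i in range(1,nc) if st[i,4]>8])
    cv2.imwrite(f'pics/{n}c.png',cv2.resize(im[y0:y1,x0:x1],None,fx=4.8,fy=4.8,interpolation=cv2.INTER_CUBIC))
print('hub tri',tri(C['top'],E['top'],C['side'],E['side']), onz(C['top'],E['top'],.093),onz(C['side'],E['side'],.093))
E
```

```text
top ((348.0137023925781, 230.54832458496094), (79.83840942382812, 80.6382064819336), 107.50862884521484)
dark [(np.int32(48), array([330.1, 210. ])), (np.int32(50), array([375.5, 223.6])), (np.int32(150), array([315.8, 237.7])), (np.int32(43), array([341.1, 255.7]))]
brass [(array([ 290,  175,   22,  115, 1460], dtype=int32), array([297. , 231.8])), (array([ 335,  175,   73,  115, 1676], dtype=int32), array([391.2, 203.7])), (array([354, 185,   9,   8,  57], dtype=int32), array([358.1, 188.2]))]
side ((334.1835632324219, 214.87359619140625), (60.6282844543457, 77.11773681640625), 91.03683471679688)
dark [(np.int32(42), array([341.2, 190.7])), (np.int32(42), array([309.8, 212.5])), (np.int32(42), array([353.4, 222.8])), (np.int32(79), array([325.5, 239. ]))]
brass [(array([ 280,  180,  110,   85, 1850], dtype=int32), array([319.2, 210.1])), (array([300, 192,   7,   7,  28], dtype=int32), array([302.6, 194.6])), (array([384, 239,   5,   4,   9], dtype=int32), array([386.6, 240.4])), (array([372, 251,  18,  14,  76], dtype=int32), array([381.5, 259.5])), (array([371, 257,   5,   4,  11], dtype=int32), array([373.3, 258.5]))]
hub tri (array([ 0.54435382, -0.11826786,  0.08055309]), np.float64(0.003166632229264449)) [ 0.5446563  -0.11659131  0.093     ] [ 0.53814371 -0.10908655  0.093     ]
```

View pics/topc.png

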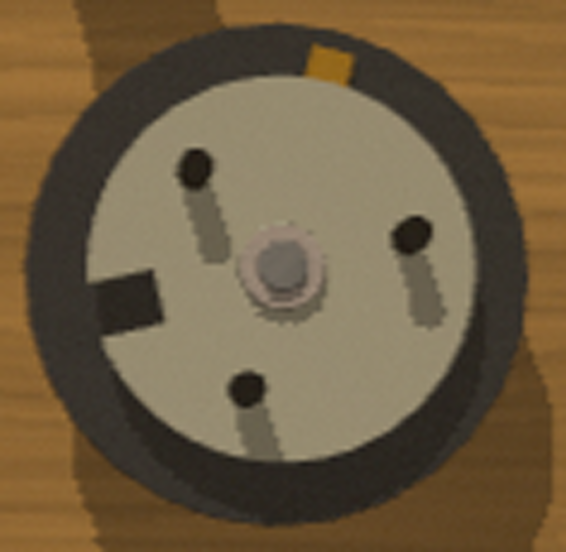

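The crop confirms the white chuck on the dark steel head. In the crop the notch is at (128,302), the brass key at (330,65), and the posts at (195,168), (412,235) and (248,388).

Run:
```python
from h import *
c=r.calibration('top');d=r.calibration('side')
h=onz(c,(348.01,230.55),.093)[:2]
for n,p,z in (('key',(358.1,188.2),.08),('notch',(316.5,237.8),.09),('post2',(330.5,209.),.121),('post',(376,223),.121),('post',(341.2,255.5),.121)):
    q=onz(c,p,z)[:2]-h;print(n,q,np.hypot(*q),np.degrees(np.arctan2(q[1],q[0])))
for a,b in (((330.1,210),(309.8,212.5)),((375.5,223.6),(341.2,190.7)),((341.1,255.7),(353.4,222.8)),((358.1,188.2),(302.6,194.6))): print(tri(c,a,d,b))
s=r.read_state();R=s['eef_rot'];
for off in (60,):
    for a in (50,60,70): print(a,R.T@(np.r_[h+.058*np.array([np.cos(np.radians(a)),np.sin(np.radians(a))]),.2]-s['tool_pos']))
```

```text
key [ 0.09805493 -0.02302795] 0.10072267272104687 -13.21626768737382
notch [-0.01716575  0.06975166] 0.07183283982302444 103.8256359640315
post2 [0.04367765 0.04102587] 0.059923774159722436 43.206851231285356
post [ 0.01493228 -0.05828799] 0.06017028432126573 -75.63093187946625
post [-0.05691106  0.0165732 ] 0.05927512007179242 163.7637936455026
(array([ 0.58691917, -0.07599627,  0.10598981]), np.float64(0.0026971208013654552))
(array([ 0.55836487, -0.17692717,  0.10399712]), np.float64(0.0037557266633971827))
(array([ 0.4863775 , -0.10173113,  0.10336969]), np.float64(0.003565563560849326))
(array([ 0.64352446, -0.13966926,  0.07777851]), np.float64(0.0008913572722403848))
50 [-0.56781087 -0.47725707  0.0224033 ]
60 [-0.55797653 -0.47491201  0.02240198]
70 [-0.54788439 -0.47431028  0.0224042 ]
```

```bash
python3 -m crank '[[[0,-0.03,-0.026,0,0,0,0],[0,-0.06,-0.052,0,0,0,0],[0,-0.09,-0.078,0,0,0,0],[0,-0.12,-0.104,0,0,0,0],[0,-0.15,-0.13,0,0,0,0]]]' 
python3 -m crank '[[[0,-0.03,-0.026,0,0,0,0],[0,-0.06,-0.052,0,0,0,0],[0,-0.09,-0.078,0,0,0,0],[0,-0.12,-0.104,0,0,0,0],[0,-0.15,-0.13,0,0,0,0]]]' 
python3 -m crank '[[[0,-0.03,-0.026,0,0,0,0],[0,-0.06,-0.052,0,0,0,0],[0,-0.09,-0.078,0,0,0,0],[0,-0.12,-0.104,0,0,0,0],[0,-0.15,-0.13,0,0,0,0]]]'
```

```text
t: 0.52
tool_pos: [0.3216, 0.4033, 0.2222]
eef_rot: [[-0.93, 0.367, -0.001], [0.367, 0.93, -0.001], [0.0, -0.001, -1.0]]
wrist_force: [1.5, -0.2, -0.3]
opening: 0.0615
grip_force: 0.0
t: 0.93
tool_pos: [0.4134, 0.2272, 0.2224]
eef_rot: [[-0.93, 0.368, -0.0], [0.368, 0.93, -0.0], [0.0, -0.0, -1.0]]
wrist_force: [1.3, -0.4, -0.4]
opening: 0.0285
grip_force: 0.0
t: 1.35
tool_pos: [0.5051, 0.051, 0.2223]
eef_rot: [[-0.93, 0.368, -0.001], [0.368, 0.93, 0.0], [0.001, -0.0, -1.0]]
wrist_force: [-0.2, 0.3, 0.6]
opening: 0.0017
grip_force: 0.0
```

```bash
python3 -m crank '[[[0,-0.028,-0.024,0,0,0,0],[0,-0.056,-0.048,0,0,0,0],[0,-0.08,-0.068,0,0,0,0],[0,-0.0985,-0.0835,0,0,0,0],[0,-0.0985,-0.0835,0,0,0,0]]]'
python3 - <<'E'
from h import *
c=r.calibration('wrist');im=r.camera('wrist')[:,:,::-1];cv2.imwrite('pics/w1.png',im);np.save('w1.npy',c['pose']);print(c,r.read_state()['tool_pos'])
E
```

```text
t: 1.77
tool_pos: [0.5686, -0.0659, 0.2223]
eef_rot: [[-0.928, 0.372, 0.003], [0.372, 0.928, -0.003], [-0.004, -0.001, -1.0]]
wrist_force: [-0.0, 0.7, -0.2]
opening: 0.0006
grip_force: 0.0
{'fx': 371.64829954431775, 'fy': 371.64829954431775, 'cx': 314.6235945793963, 'cy': 235.1582754470814, 'pose': array([[ 3.71648241e-01, -8.85140115e-01, -2.80008144e-01,
         4.91542065e-01],
       [ 9.28373378e-01,  3.54121698e-01,  1.12786049e-01,
        -3.57360870e-02],
       [-6.74497203e-04, -3.01868844e-01,  9.53349226e-01,
         3.85295152e-01],
       [ 0.00000000e+00,  0.00000000e+00,  0.00000000e+00,
         1.00000000e+00]])} [ 0.5666906  -0.06329574  0.22200159]
```

View pics/w1.png

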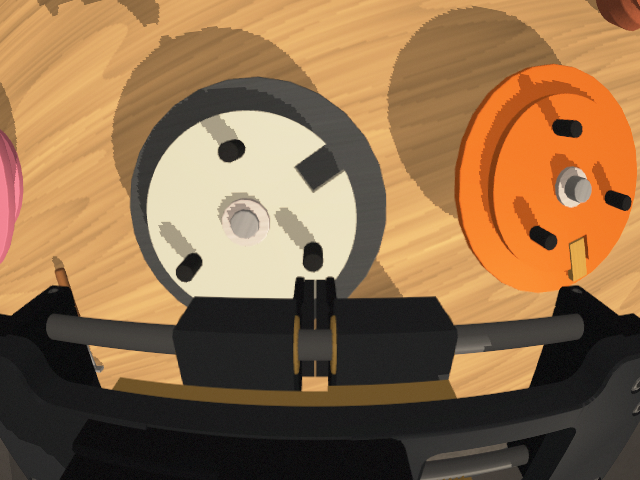

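The wrist view shows the white chuck with its collar and spigot at about (245,221) and its notch at (320,167). The posts are at (231,150), (188,268) and (313,257), with the shut fingertips at (315,285). Next I check the hub from here.

```bash
cat >> h.py <<'E'
def wz(c,pose,p,z):
    x,y=p[0]-c['cx'],p[1]-c['cy'];R=np.hypot(x,y);t=R/c['fx']
    d=pose[:3,:3]@np.array([np.sin(t)*x/R,-np.sin(t)*y/R,-np.cos(t)]);o=pose[:3,3];return o+d*(z-o[2])/d[2]
E
python3 - <<'E'
from h import *
c=r.calibration('wrist');P=np.load('w1.npy')
for p,z in (((244,223),.104),((246,220),.099),((313,251),.123),((231,150),.122),((320,167),.093)):print(p,wz(c,P,p,z))
E
```

```text
(244, 223) [ 0.54386767 -0.11741631  0.104     ]
(246, 220) [ 0.54313246 -0.11627531  0.099     ]
(313, 251) [ 0.57971172 -0.07253611  0.123     ]
(231, 150) [ 0.48725045 -0.09870941  0.122     ]
(320, 167) [ 0.52665727 -0.04544175  0.093     ]
```

```bash
python3 -m crank '[[[0,0.009,0,0.036,0,0,0],[0,0.009,0,0.07,0,0,0],[0,0.009,0,0.095,0,0,0],[0,0.009,0,0.112,0,0,0],[0,0.009,0,0.114,0,0,0]]]'
python3 -m crank '[[[0,-0.002,0,0,0,0,0],[0,-0.004,0,0,0,0,0],[0,-0.006,0,0,0,0,0],[0,-0.008,0,0,0,0,0],[0,-0.009,0,0,0,0,0]]]'
python3 -c "
from h import *
s=r.read_state();R=s['eef_rot'];print(s['tool_pos'],s['wrist_force'],R.T@(np.array([.544,-.1168,.107])-s['tool_pos']))"
```

```text
t: 2.23
tool_pos: [0.5536, -0.0555, 0.1051]
eef_rot: [[-0.93, 0.367, -0.009], [0.367, 0.93, 0.003], [0.009, -0.0, -1.0]]
wrist_force: [-0.3, 0.9, 0.0]
opening: 0.0007
grip_force: 0.0
t: 2.65
tool_pos: [0.567, -0.0613, 0.1099]
eef_rot: [[-0.93, 0.368, 0.003], [0.368, 0.93, -0.001], [-0.003, 0.0, -1.0]]
wrist_force: [0.9, 0.2, 0.2]
opening: 0.0007
grip_force: 0.0
[ 0.56697073 -0.06130517  0.10985051] [0.87077825 0.22665989 0.16127599] [ 0.00094874 -0.06005435  0.00283377]
```

```bash
python3 -m crank '[[[0,-0.0072,-0.0004,0,0,0,0.12],[0,-0.0143,-0.0017,0.001,0,0,0.24],[0,-0.0211,-0.0038,0.002,0,0,0.36],[0,-0.0277,-0.0068,0.002,0,0,0.48],[0,-0.0339,-0.0105,0.002,0,0,0.6]]]'
python3 -c "
from h import *
s=r.read_state();R=s['eef_rot'];print(s['tool_pos'],s['wrist_force'],R.T@(np.array([.544,-.1168,.107])-s['tool_pos']))"
```

```text
t: 3.07
tool_pos: [0.5928, -0.0824, 0.107]
eef_rot: [[-0.555, 0.832, -0.002], [0.832, 0.555, 0.002], [0.002, -0.0, -1.0]]
wrist_force: [-2.0, 2.2, 0.9]
opening: 0.0003
grip_force: 1.4
[ 0.59280038 -0.08240265  0.10703618] [-1.9761828   2.19829248  0.88893527] [-1.55607053e-03 -5.96844242e-02  6.07219037e-05]
```

Contact is about 3 N, tangential, as expected. I carry on along the arc.

```bash
python3 -m crank '[[[0,-0.0072,-0.0004,0,0,0,0.12],[0,-0.0143,-0.0017,0,0,0,0.24],[0,-0.0211,-0.0038,0,0,0,0.36],[0,-0.0277,-0.0068,0,0,0,0.48],[0,-0.0339,-0.0105,0,0,0,0.6]]]'
python3 -m crank '[[[0,-0.0072,-0.0004,0,0,0,0.12],[0,-0.0143,-0.0017,0,0,0,0.24],[0,-0.0211,-0.0038,0,0,0,0.36],[0,-0.0277,-0.0068,0,0,0,0.48],[0,-0.0277,-0.0068,0,0,0,0.48]]]'
python3 - <<'E'
from h import *
s=r.read_state();R=s['eef_rot'];print(s['wrist_force'],R.T@(np.array([.544,-.1168,.107])-s['tool_pos']),np.degrees(np.arctan2(R[1,1],R[0,1])))
ims=[r.camera(n)[:,:,::-1] for n in ('top','wrist')];np.save('w2.npy',r.calibration('wrist')['pose'])
cv2.imwrite('pics/t2.png',ims[0]);cv2.imwrite('pics/w2.png',ims[1])
cv2.imwrite('pics/v2.png',np.hstack([cv2.resize(ims[0][170:295,285:410],(400,400),interpolation=cv2.INTER_CUBIC),cv2.resize(ims[1],(400,300))[:, :] if 0 else cv2.copyMakeBorder(cv2.resize(ims[1],(400,300)),0,100,0,0,cv2.BORDER_CONSTANT)]))
E
```

```text
t: 3.48
tool_pos: [0.6039, -0.1165, 0.1072]
eef_rot: [[0.012, 1.0, 0.0], [1.0, -0.012, 0.002], [0.002, 0.0, -1.0]]
wrist_force: [0.2, 2.4, -0.2]
opening: 0.0004
grip_force: 1.3
t: 3.9
tool_pos: [0.5964, -0.1453, 0.1071]
eef_rot: [[0.47, 0.883, -0.0], [0.883, -0.47, 0.0], [0.0, -0.0, -1.0]]
wrist_force: [-0.7, 1.7, 0.8]
opening: 0.0005
grip_force: 0.4
[-0.72687982  1.71775265  0.8491732 ] [ 5.84597864e-04 -5.96274856e-02  7.48189756e-05] -28.033310991385292
```

View pics/v2.png

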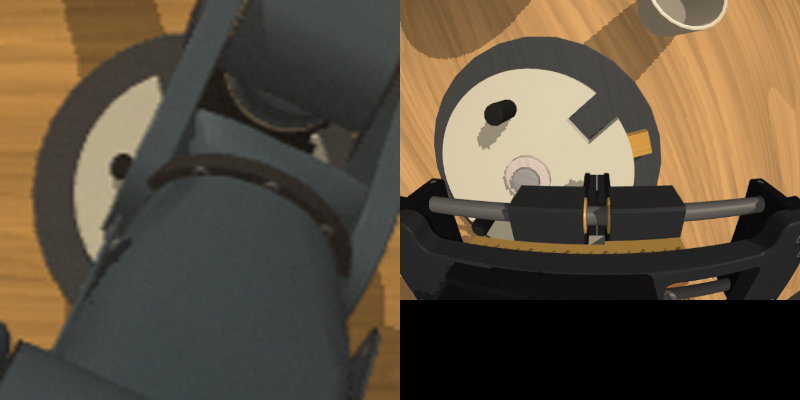

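The wrist view (right half) now shows the notch at about (595,116) and the brass key at (641,144) of the picture, so about 30 degrees is left. I measure both angles by ray casting.

```bash
cat >> h.py <<'E'
def angles(im,P,hub,zp,c=None,lo=-60,hi=60):
    c=c or r.calibration('wrist');v,u=np.mgrid[0:480,0:640].astype(float)
    x,y=u-c['cx'],v-c['cy'];R=np.hypot(x,y)+1e-9;t=R/c['fx']
    d=np.stack([np.sin(t)*x/R,-np.sin(t)*y/R,-np.cos(t)],-1)@P[:3,:3].T;o=P[:3,3]
    hsv=cv2.cvtColor(im,cv2.COLOR_BGR2HSV)
    def pol(z):
        q=o+d*((z-o[2])/d[...,2])[...,None];q=q[...,:2]-hub;return np.hypot(q[...,0],q[...,1]),np.degrees(np.arctan2(q[...,1],q[...,0]))
    out={}
    rr,a=pol(zp+.000);m=(hsv[...,2]<120)
    out['notch']=[(k,*(np.percentile(s,[1,99]).round(2) if len(s)>5 else ())) for k in (64,68,72,76,80) for s in [a[m&(abs(rr*1e3-k)<1.5)&(a>lo)&(a<hi)]]]
    rr,a=pol(.08);b=(hsv[...,0]>10)&(hsv[...,0]<35)&(hsv[...,1]>130)&(hsv[...,2]>90)
    out['key']=[(k,*(np.percentile(s,[1,99]).round(2) if len(s)>5 else ())) for k in (95,98,101,104) for s in [a[b&(abs(rr*1e3-k)<1.5)&(a>-30)&(a<10)]]]
    return out
E
python3 - <<'E'
from h import *
im=cv2.imread('pics/w2.png');P=np.load('w2.npy')
o=angles(im,P,np.array([.544,-.1168]),.093,lo=0,hi=50)
for k in o:
    for q in o[k]:print(k,q,(q[1]+q[2])/2 if len(q)>2 else '', np.radians(q[2]-q[1])*q[0] if len(q)>2 else '')
m=cv2.inRange(cv2.cvtColor(im,cv2.COLOR_BGR2HSV),(0,0,150),(179,255,255))
c=r.calibration('wrist');print(wz(c,P,(204,283),.104))
print(cv2.imwrite('pics/w2c.png',cv2.resize(im[150:330,120:420],None,fx=2.6,fy=2.6)))
E
```

```text
notch (64, np.float64(1.5), np.float64(23.95)) 12.725 25.076890692654526
notch (68, np.float64(2.16), np.float64(23.4)) 12.78 25.2081394524045
notch (72, np.float64(2.95), np.float64(22.9)) 12.924999999999999 25.06990937564655
notch (76, np.float64(3.54), np.float64(22.36)) 12.95 24.963793357125294
notch (80, np.float64(4.0), np.float64(21.83)) 12.915 24.895376450447113
key (95, np.float64(-20.08), np.float64(-6.47)) -13.274999999999999 22.566234563660682
key (98, np.float64(-19.76), np.float64(-6.58)) -13.170000000000002 22.543370750459562
key (101, np.float64(-19.57), np.float64(-6.82)) -13.195 22.47547744255698
key (104, np.float64(-19.25), np.float64(-7.06)) -13.155 22.126586125083314
[ 0.54930182 -0.11540871  0.104     ]
True
```

View pics/w2c.png

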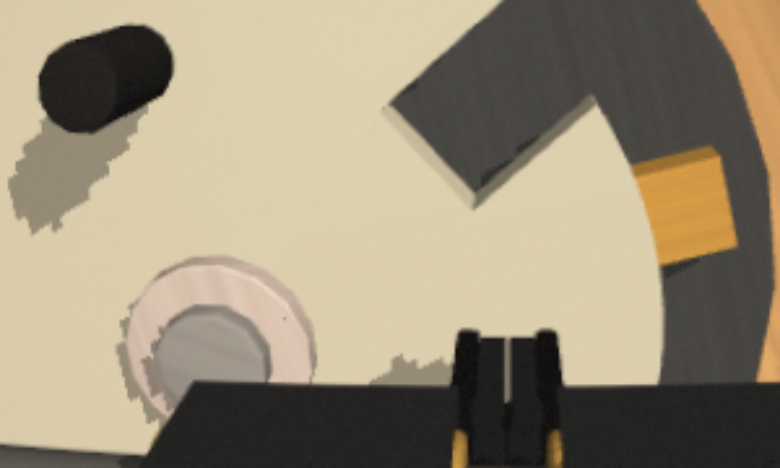

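```bash
python3 -m crank '[[[0,-0.0061,-0.0003,0,0,0,0.1025],[0,-0.0122,-0.0013,0,0,0,0.205],[0,-0.0182,-0.0028,0,0,0,0.3075],[0,-0.0239,-0.005,0,0,0,0.41],[0,-0.0239,-0.005,0,0,0,0.41]]]'
python3 -m crank '[[[0,0,0,0,0,0,0],[0,0,0,0,0,0,0]]]'
python3 - <<'E'
from h import *
s=r.read_state();R=s['eef_rot'];print(R.T@(np.array([.544,-.1168,.107])-s['tool_pos']),np.degrees(np.arctan2(R[1,1],R[0,1])))
P=r.calibration('wrist')['pose'];im=r.camera('wrist')[:,:,::-1].copy();cv2.imwrite('pics/w3.png',im);np.save('w3.npy',P)
for hub in ([.544,-.1168],[.547,-.1165]):
  o=angles(im,P,np.array(hub),.093,lo=-40,hi=15)
  for k in o:
    for q in o[k]:print(k,q,(q[1]+q[2])/2 if len(q)>2 else '')
cv2.imwrite('pics/w3c.png',cv2.resize(im[150:350,120:420],None,fx=2.6,fy=2.6))
E
```

```text
t: 4.42
tool_pos: [0.581, -0.1635, 0.1068]
eef_rot: [[0.781, 0.625, 0.0], [0.625, -0.781, 0.0], [0.0, 0.0, -1.0]]
wrist_force: [-0.6, 2.8, 0.6]
opening: 0.0004
grip_force: 0.6
t: 4.58
tool_pos: [0.5813, -0.1634, 0.1067]
eef_rot: [[0.778, 0.628, 0.0], [0.628, -0.778, -0.0], [-0.0, 0.0, -1.0]]
wrist_force: [0.2, 0.8, 0.1]
opening: 0.0009
grip_force: 0.2
[ 0.00019445 -0.05971084 -0.00030424] -51.12299631424068
notch (64, np.float64(-20.13), np.float64(0.73)) -9.7
notch (68, np.float64(-4.28), np.float64(0.43)) -1.925
notch (72, np.float64(-4.93), np.float64(-0.22)) -2.5749999999999997
notch (76, np.float64(-5.23), np.float64(-0.56)) -2.8950000000000005
notch (80, np.float64(-5.28), np.float64(-1.08)) -3.18
key (95, np.float64(-20.02), np.float64(-7.49)) -13.754999999999999
key (98, np.float64(-19.78), np.float64(-7.65)) -13.715
key (101, np.float64(-19.6), np.float64(-7.76)) -13.68
key (104, np.float64(-19.44), np.float64(-8.09)) -13.765
notch (64, np.float64(-21.1), np.float64(0.33)) -10.385000000000002
notch (68, np.float64(-5.37), np.float64(-0.41)) -2.89
notch (72, np.float64(-5.68), np.float64(-0.71)) -3.195
notch (76, np.float64(-5.7), np.float64(-1.3)) -3.5
notch (80, np.float64(-6.0), np.float64(-1.78)) -3.89
key (95, np.float64(-20.63), np.float64(-8.07)) -14.35
key (98, np.float64(-20.36), np.float64(-8.17)) -14.265
key (101, np.float64(-20.16), np.float64(-8.47)) -14.315000000000001
key (104, np.float64(-19.92), np.float64(-8.57)) -14.245000000000001
```

View pics/w3c.png

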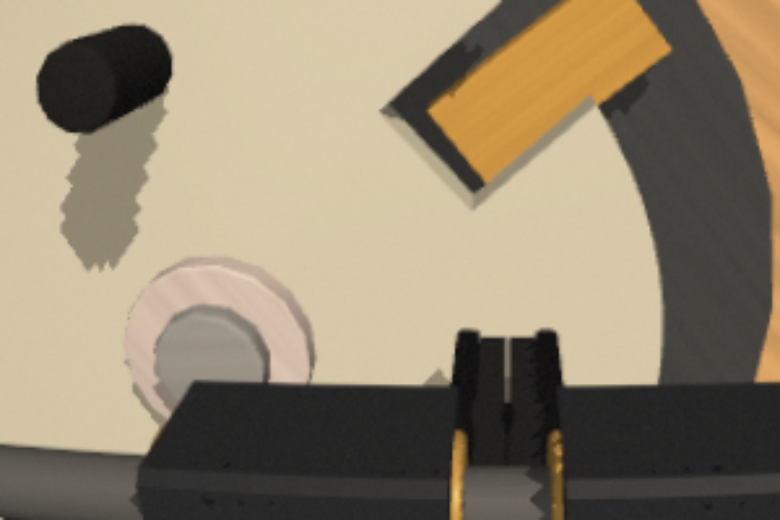

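The crop shows the key almost filling the notch, leaving a dark gap on the counter-clockwise side. The notch corners are at (385,110) and (475,207), and the key corners at (428,105), (487,187) and (670,48). I cast rays for those.

```bash
cat > m.py <<'E'
from h import *
c=r.calibration('wrist')
def go(pts,P,off,s,hubs=([.544,-.1168],[.547,-.1160])):
    W={k:wz(c,P,(p[0]/s+off[0],p[1]/s+off[1]),z)[:2] for k,(p,z) in pts.items()}
    print({k:v.round(4) for k,v in W.items()})
    D=lambda a,b:np.degrees(np.arctan2(*(W[b]-W[a])[::-1])).round(2)
    print('dir notch ccw/cw',D('n0','n1'),D('m0','m1'),'key',D('k0','k1'),D('j0','j1'),'end normal notch,key',D('m0','n0')-90,D('j0','k0')-90)
    for h in hubs:
        A=lambda p:np.degrees(np.arctan2(*(p-h)[::-1])).round(2)
        print('centre bearings notch',A((W['n0']+W['m0'])/2),A((W['n1']+W['m1'])/2),'key',A((W['k0']+W['j0'])/2), 'r',np.hypot(*((W['n0']+W['m0'])/2-h)),np.hypot(*((W['k0']+W['j0'])/2-h)))
E
python3 - <<'E'
from m import *
P=np.load('w3.npy')
go({'n0':((385,110),.093),'n1':((500,3),.093),'m0':((475,207),.093),'m1':((595,97),.093),'k0':((428,105),.08),'k1':((585,0),.08),'j0':((487,187),.08),'j1':((670,48),.08)},P,(120,150),2.6)
E
```

```text
{'n0': array([ 0.605, -0.116]), 'n1': array([ 0.634 , -0.1203]), 'm0': array([ 0.6008, -0.1409]), 'm1': array([ 0.6315, -0.145 ]), 'k0': array([ 0.6083, -0.1224]), 'k1': array([ 0.6442, -0.1334]), 'j0': array([ 0.6024, -0.1422]), 'j1': array([ 0.6477, -0.1526])}
dir notch ccw/cw -8.43 -7.57 key -16.98 -12.84 end normal notch,key -9.700000000000003 -16.569999999999993
centre bearings notch -11.17 -10.11 key -14.2 r 0.06004683047346902 0.06326365555724221
centre bearings notch -12.54 -10.97 key -15.63 r 0.05727498272344127 0.06057033663632582
```

```bash
python3 -m crank '[[[0,-0.0018,0,0,0,0,0.03],[0,-0.0036,-0.0001,0,0,0,0.06],[0,-0.0036,-0.0001,0,0,0,0.06],[0,-0.0036,-0.0001,0,0,0,0.06]]]'
python3 - <<'E'
from h import *
s=r.read_state();R=s['eef_rot'];print(s['wrist_force'],np.degrees(np.arctan2(R[1,1],R[0,1])),np.degrees(np.arctan2(*(s['tool_pos'][:2]-[.544,-.1168])[::-1])))
P=r.calibration('wrist')['pose'];im=r.camera('wrist')[:,:,::-1].copy();cv2.imwrite('pics/w4.png',im);np.save('w4.npy',P)
cv2.imwrite('pics/w4c.png',cv2.resize(im[130:250,240:400],None,fx=5,fy=5,interpolation=cv2.INTER_CUBIC))
E
```

```text
t: 4.97
tool_pos: [0.5789, -0.1655, 0.1067]
eef_rot: [[0.816, 0.578, 0.001], [0.578, -0.816, 0.0], [0.001, 0.001, -1.0]]
wrist_force: [2.1, 1.8, 0.2]
opening: 0.0006
grip_force: 1.1
[2.12157776 1.82626195 0.22704113] -54.662658416374995 -54.402354280560324
```

View pics/w4c.png

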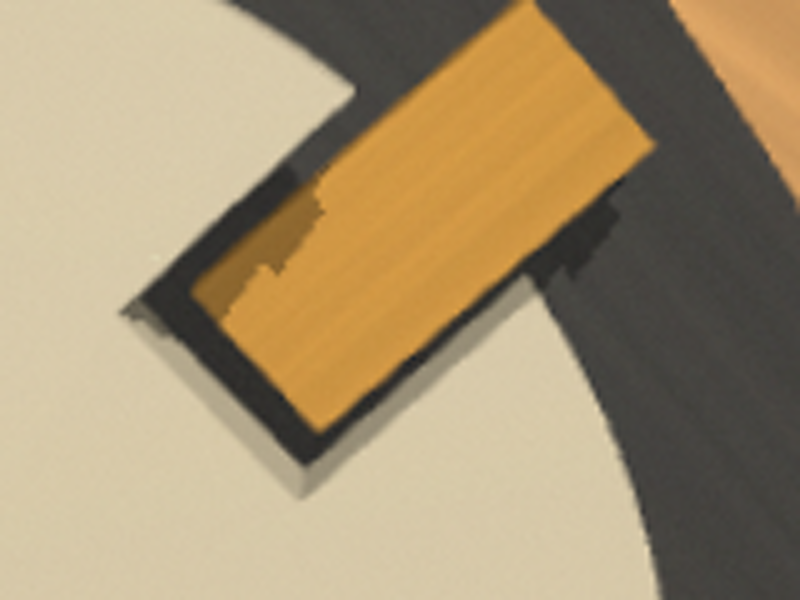

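The crop shows the key inside the notch outline. The notch corners are at (122,312), (355,90), (303,498) and (530,275), and the key corners at (192,292), (525,0), (320,432) and (655,145).

Run:
```python
from m import *
P=np.load('w4.npy')
go({'n0':((122,312),.093),'n1':((355,90),.093),'m0':((303,498),.093),'m1':((530,275),.093),'k0':((192,292),.08),'k1':((525,0),.08),'j0':((320,432),.08),'j1':((655,145),.08)},P,(240,130),5,([.544,-.1168],[.547,-.116],[.547,-.118]))
```

```text
{'n0': array([ 0.6045, -0.1182]), 'n1': array([ 0.6351, -0.1243]), 'm0': array([ 0.5991, -0.1434]), 'm1': array([ 0.6303, -0.1484]), 'k0': array([ 0.6074, -0.123 ]), 'k1': array([ 0.6519, -0.1334]), 'j0': array([ 0.6027, -0.1425]), 'j1': array([ 0.6477, -0.153 ])}
dir notch ccw/cw -11.37 -9.2 key -13.14 -13.12 end normal notch,key -11.89 -13.409999999999997
centre bearings notch -13.59 -12.44 key -14.63 r 0.05946429565541236 0.06310630536700648
centre bearings notch -15.08 -13.37 key -16.08 r 0.056755520578967926 0.060424971545349246
centre bearings notch -13.12 -12.1 key -14.24 r 0.05626825050912828 0.05990186292198232
```

Using the key's own centre line, the hub in this view is at (0.5446,-0.1187). The notch is then at -11.6 and the key at -13.1, so 1.5 degrees is left.

```bash
python3 -m crank '[[[0,-0.0008,0,0,0,0,0.013],[0,-0.0016,0,0,0,0,0.026],[0,-0.0016,0,0,0,0,0.026],[0,-0.0016,0,0,0,0,0.026]]]'
python3 - <<'E'
from h import *
s=r.read_state();R=s['eef_rot'];print(s['wrist_force'],np.degrees(np.arctan2(R[1,1],R[0,1])),np.degrees(np.arctan2(*(s['tool_pos'][:2]-[.544,-.1168])[::-1])))
P=r.calibration('wrist')['pose'];im=r.camera('wrist')[:,:,::-1].copy();cv2.imwrite('pics/w5.png',im);np.save('w5.npy',P)
cv2.imwrite('pics/w5c.png',cv2.resize(im[130:250,240:400],None,fx=5,fy=5,interpolation=cv2.INTER_CUBIC))
E
```

```text
t: 5.35
tool_pos: [0.577, -0.1667, 0.1066]
eef_rot: [[0.832, 0.555, 0.0], [0.555, -0.832, 0.0], [0.0, 0.0, -1.0]]
wrist_force: [2.3, 2.5, 0.2]
opening: 0.0003
grip_force: 1.2
[2.34705186 2.48368818 0.19315594] -56.25851016202522 -56.535030098330786
```

View pics/w5c.png

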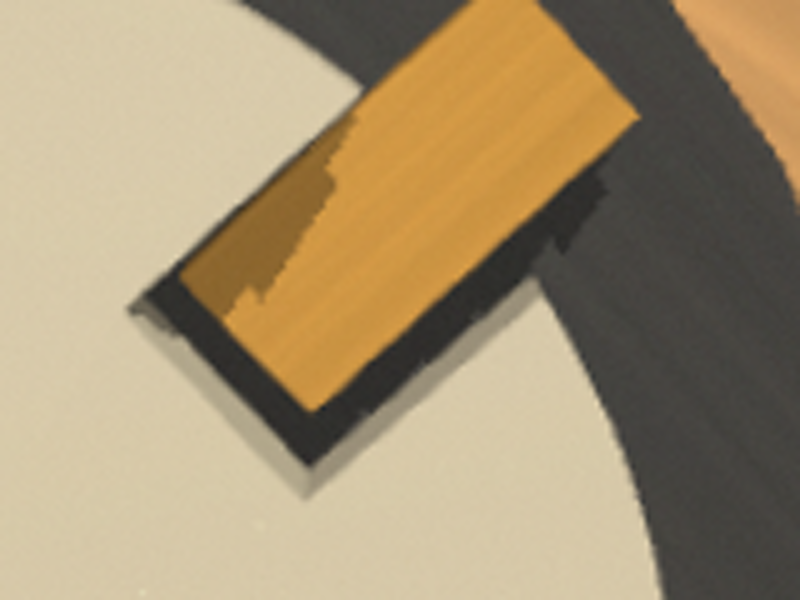

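The crop shows the key lying parallel to the notch sides. The notch corners are at (130,308), (360,92), (307,498) and (538,278), and the key corners at (182,275), (470,0), (312,412) and (638,117).

Run:
```python
from m import *
P=np.load('w5.npy')
go({'n0':((130,308),.093),'n1':((360,92),.093),'m0':((307,498),.093),'m1':((538,278),.093),'k0':((182,275),.08),'k1':((470,0),.08),'j0':((312,412),.08),'j1':((638,117),.08)},P,(240,130),5,([.5446,-.1187],[.5446,-.1175]))
s=r.read_state();R=s['eef_rot']
for a in (-73,-133,-13): print(a,R.T@(np.r_[np.array([.5445,-.1175])+.037*np.array([np.cos(np.radians(a)),np.sin(np.radians(a))]),.094]-s['tool_pos']))
```

```text
{'n0': array([ 0.6047, -0.1205]), 'n1': array([ 0.6344, -0.1276]), 'm0': array([ 0.5981, -0.1454]), 'm1': array([ 0.6291, -0.1518]), 'k0': array([ 0.6076, -0.1231]), 'k1': array([ 0.6477, -0.132 ]), 'j0': array([ 0.6029, -0.1424]), 'j1': array([ 0.6475, -0.1529])}
dir notch ccw/cw -13.34 -11.64 key -12.46 -13.22 end normal notch,key -14.730000000000004 -13.909999999999997
centre bearings notch -14.12 -13.55 key -13.08 r 0.058570820964890656 0.06225700285437781
centre bearings notch -15.25 -14.29 key -14.15 r 0.05887503034926122 0.06253942423838227
-73 [-0.01035059 -0.02351828  0.01259169]
-133 [-0.03570455 -0.05046594  0.01258571]
-13 [ 0.02566375 -0.03200162  0.01259566]
```

The notch is aligned to about half a degree. I back off the post, move inward over the bare plate, and come down to just above it.

```bash
python3 -m crank '[[[0,0.004,0,0,0,0,0],[0,0.008,0,0,0,0,0],[0,0.008,-0.011,0,0,0,0],[0,0.008,-0.022,0,0,0,0],[0,0.008,-0.022,0,0,0,0]]]'
python3 -m crank '[[[0,0,0,0.004,0,0,0],[0,0,0,0.008,0,0,0],[0,0,0,0.01,0,0,0],[0,0,0,0.011,0,0,0],[0,0,0,0.012,0,0,0]]]'
python3 -m crank '[[[0,0,0,0.001,0,0,0],[0,0,0,0.002,0,0,0],[0,0,0,0.003,0,0,0],[0,0,0,0.003,0,0,0]]]'
```

```text
t: 5.82
tool_pos: [0.5683, -0.1412, 0.106]
eef_rot: [[0.831, 0.557, -0.005], [0.557, -0.831, 0.002], [-0.003, -0.005, -1.0]]
wrist_force: [0.4, 0.3, 0.4]
opening: 0.0006
grip_force: 0.0
t: 6.23
tool_pos: [0.5714, -0.1442, 0.0942]
eef_rot: [[0.832, 0.555, -0.0], [0.555, -0.832, 0.0], [-0.0, -0.0, -1.0]]
wrist_force: [0.3, -0.7, 0.7]
opening: 0.0002
grip_force: 0.0
t: 6.57
tool_pos: [0.5716, -0.1442, 0.092]
eef_rot: [[0.832, 0.555, 0.001], [0.555, -0.832, -0.001], [0.0, 0.001, -1.0]]
wrist_force: [-0.7, -1.2, 4.6]
opening: 0.0003
grip_force: 2.0
```

Contact is at 0.092 with 4.6 N. Next I press down 4 mm and watch the force.

```bash
python3 -m crank '[[[0,0,0,0.001,0,0,0],[0,0,0,0.002,0,0,0],[0,0,0,0.003,0,0,0],[0,0,0,0.004,0,0,0],[0,0,0,0.004,0,0,0]]]'
```

```text
t: 6.98
tool_pos: [0.5716, -0.1442, 0.0875]
eef_rot: [[0.832, 0.555, 0.0], [0.555, -0.832, -0.0], [0.0, 0.001, -1.0]]
wrist_force: [-1.3, -1.9, 3.4]
opening: 0.0005
grip_force: 2.2
```

```bash
python3 -m crank '[[[0,0,0,0.001,0,0,0],[0,0,0,0.002,0,0,0],[0,0,0,0.003,0,0,0],[0,0,0,0.004,0,0,0],[0,0,0,0.004,0,0,0]]]'
python3 -m crank '[[[0,0,0,0.0005,0,0,0],[0,0,0,0.001,0,0,0],[0,0,0,0.0015,0,0,0],[0,0,0,0.0015,0,0,0]]]'
```

```text
t: 7.4
tool_pos: [0.5716, -0.1442, 0.0834]
eef_rot: [[0.832, 0.555, 0.0], [0.555, -0.832, -0.0], [0.0, 0.001, -1.0]]
wrist_force: [-0.8, -0.5, 3.8]
opening: 0.0004
grip_force: 2.0
t: 7.73
tool_pos: [0.5716, -0.1442, 0.0822]
eef_rot: [[0.832, 0.555, 0.0], [0.555, -0.832, -0.0], [0.0, 0.001, -1.0]]
wrist_force: [-1.3, -1.1, 5.2]
opening: 0.0003
grip_force: 2.5
```

Nearly home. I continue gently until the force rises above the sliding friction.

```bash
python3 -m crank '[[[0,0,0,0.0005,0,0,0],[0,0,0,0.001,0,0,0],[0,0,0,0.001,0,0,0],[0,0,0,0.001,0,0,0]]]'
python3 -m crank '[[[0,0,0,0.0005,0,0,0],[0,0,0,0.001,0,0,0],[0,0,0,0.001,0,0,0],[0,0,0,0.001,0,0,0]]]'
```

```text
t: 8.07
tool_pos: [0.5717, -0.1443, 0.0819]
eef_rot: [[0.832, 0.555, 0.001], [0.555, -0.832, -0.001], [0.0, 0.001, -1.0]]
wrist_force: [-1.4, -1.5, 8.5]
opening: 0.0002
grip_force: 4.5
t: 8.4
tool_pos: [0.5717, -0.1443, 0.0816]
eef_rot: [[0.831, 0.556, 0.001], [0.556, -0.831, -0.001], [0.0, 0.001, -1.0]]
wrist_force: [-2.6, -0.7, 13.3]
opening: 0.0002
grip_force: 6.5
```

The tool has stopped at 0.0817 and the force is building, so the chuck is home. After one more small press I lift straight up and look.

```bash
python3 -m crank '[[[0,0,0,0.0005,0,0,0],[0,0,0,0.001,0,0,0],[0,0,0,0.001,0,0,0]]]'
python3 -m crank '[[[0,0,0,-0.003,0,0,0],[0,0,0,-0.02,0,0,0],[0,0,0,-0.05,0,0,0],[0,0,0,-0.085,0,0,0],[0,0,0,-0.12,0,0,0]]]'
python3 -m crank '[[[0,0,0.03,-0.02,0,0,0],[0,0,0.03,-0.02,0,0,0],[0,0,0.03,-0.02,0,0,0]]]'
python3 - <<'E'
from h import *
ims=[r.camera(n)[:,:,::-1] for n in ('side','wrist')];print(r.read_state()['tool_pos'],r.read_state()['wrist_force'])
np.save('w6.npy',r.calibration('wrist')['pose']);cv2.imwrite('pics/w6.png',ims[1])
cv2.imwrite('pics/v6.png',np.hstack([cv2.resize(ims[0][175:275,270:400],(400,308),interpolation=cv2.INTER_CUBIC),cv2.resize(ims[1],(400,308),interpolation=cv2.INTER_AREA)]))
E
```

```text
t: 8.65
tool_pos: [0.5718, -0.1444, 0.0813]
eef_rot: [[0.831, 0.556, 0.001], [0.556, -0.831, -0.001], [0.001, 0.002, -1.0]]
wrist_force: [-3.2, -1.2, 17.2]
opening: 0.0004
grip_force: 8.6
t: 9.07
tool_pos: [0.5702, -0.1429, 0.1986]
eef_rot: [[0.832, 0.555, -0.004], [0.555, -0.832, 0.003], [-0.001, -0.004, -1.0]]
wrist_force: [0.8, -0.7, 0.4]
opening: 0.0004
grip_force: 0.0
t: 9.32
tool_pos: [0.5892, -0.1697, 0.2198]
eef_rot: [[0.832, 0.554, 0.003], [0.554, -0.832, -0.001], [0.002, 0.002, -1.0]]
wrist_force: [0.2, -0.1, -0.5]
opening: 0.0004
grip_force: 0.0
[ 0.58648251 -0.16779278  0.21713587] [-0.68764031  0.00191948 -0.61820319]
```

View pics/v6.png

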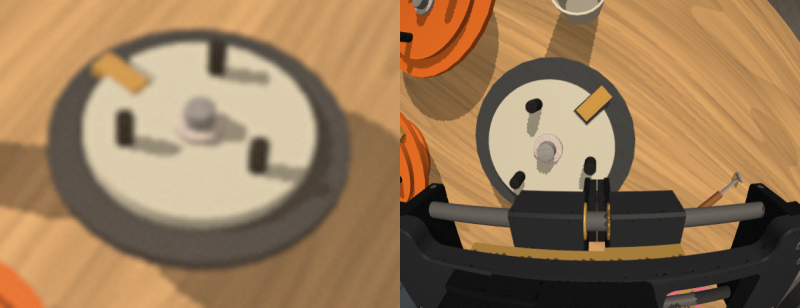

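Both views show the brass key, at (120,72) left and (594,104) right, filling the notch with the plate flat on the head. The cup and trimmer have not moved. The travel was about 11 mm and ended on a hard stop.

```bash
python3 -m crank '[[[0,0,0,0,0,0,0],[0,0,0,0,0,0,0],[0,0,0,0,0,0,0]]]'; python3 -c "
from station import r
print(r.sign_off())"
```

```text
t: 9.67
tool_pos: [0.5872, -0.1681, 0.2177]
eef_rot: [[0.831, 0.556, -0.003], [0.556, -0.831, 0.001], [-0.001, -0.003, -1.0]]
wrist_force: [-0.4, 0.1, -0.2]
opening: 0.0007
grip_force: 0.0
the job is handed in; nothing more can be done
None
```

I turned the chuck about 117° clockwise until its notch lay over the key, pressed it down about 11 mm to a firm stop on the wheel head, moved the hand clear, and handed the job in at 9.7 s.

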